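# Stack the notched pantry tray over the key of the base tray

### The job

On the pantry counter, pick up the wooden tray that has a notch cut into one end by its upright handle and stack it on the handleless base tray, turned so that the base's upright post stands in the notch and the tray sits flat and squarely on the base's rim. Lower it on rather than dropping it, let go, and leave the plain tray without a notch where it is.

Things in the scene. Friction and masses are not known exactly. Their poses are not given: they have to be found in the camera images.
- notched_mid (a point): Loose pale wood tray to stack, 160 (x) x 120 mm (y), 35 mm walls, 0.4 kg. A 12 mm thick partition along x at y=0 rises in its middle 72 mm as a flat handle to 80 mm above the underside: pinch it across y, 20 mm above this point. The +x end has a U notch through floor and wall, 46 mm wide, 36 mm deep, at y=0. Point: tray centre, 40 mm above its underside; z up.
- base: Handleless open base tray of pale wood, fixed to the counter, 160 (x) x 120 mm (y), rim 40 mm high, low packets inside; an upright post stands at the middle of its +x end. Origin: centre of its underside, on the counter; z up. Seated well, the outlines coincide, both x axes point the same way and the stacked tray's underside is 40 mm, its centre point 80 mm, above this origin.
- key_top (a point): Top of the base tray's upright post (the key), 16 mm wide in y and 18 mm in x, that must stand in the notch. It rises 30 mm above the rim. Point: centre of its top face, 71 mm along +x from the base's centre and 70 mm above the counter; axes as the base.
- plain_mid (a point): A bystander to leave alone: a loose tray of the same wood, size and handle, but with a plain end wall and no notch. Point: its centre, 40 mm above its underside; x along its length, z up.
There are look-alikes about, which are no part of the job. Leave any green or red look-alike of the base alone.

How it is judged:
On the way:
1. the notched tray is lifted clear of the counter (height (world z) of notched_mid above 0.09 m), for 0.1 s.
At the end, for the whole second after the job is handed in: The notched tray rests released and still on the base's rim, post in the notch: flat within 3.4 degrees, its centre within 13 mm of the base's centre seen from above, long axes within 11 degrees, its centre point 80 mm (within 4 mm) above the base's underside (horizontal distance between notched_mid and base below 0.013 m and z of notched_mid in the frame of base between 0.076 and 0.084 m and angle between notched_mid's own z axis and vertical below 0.06 rad and angle between the x axis of notched_mid and the x axis of base, either way round below 0.2 rad and linear speed of notched below 0.02 m/s and contact force between notched and the fingers below 0.05 N); the robot touches nothing.
It fails at once if the plain tray is moved by more than 30 mm (distance of plain_mid from where it was at the start of the episode above 0.03 m).
It fails at once if the notched tray is let go more than about 40 mm above its seat (height (world z) of notched_mid above 0.12 m and contact force between notched and the fingers below 0.02 N).
It also fails if it takes over 40 s, if anything falls off the work surface, if the arm or the gripper's body presses on something with over 40 N, if the wrist force passes 120 N, or if a joint passes its speed limit or range.

### The arm

A 7-joint arm with a two-finger parallel gripper is mounted at the origin on the work surface. World frame = base frame: x ahead of the robot, y to its left, z up, the work surface at z = 0. Lengths are in m, angles in rad, forces in N, time in s.
With the tool pointing down it reaches from about 0.425 to 0.95 m from the base axis. Payload 4.7 kg.
Tool frame: the origin (TCP) lies midway between the tips of the shut fingers; the grasp point (between the pads) lies 19 mm behind it; z points along the fingers, y is the direction in which the jaws open and shut (so a half turn about z gives the same grasp; the last joint's range is limited). The gripper opens to 87 mm and grips with 3 to 60 N. Pads are 19 mm wide; open, the fingers measure 117 mm over their backs; the gripper's body (75 mm by 190 mm) begins 51 mm behind the grasp point.
Start: joints at [1.081, 0.469, -0.049, 1.532, 0.024, 1.141, -0.082], TCP at [0.3, -0.605, 0.223] pointing down, gripper open.
Joint ranges: [-2.59, 2.59], [-0.33, 1.99], [-1.39, 1.29], [0.1, 2.45], [-1.04, 4.18], [0.21, 1.99], [-2.66, 2.66]. Speed limits (rad/s): [2.57, 2.57, 3.14, 3.14, 3.14, 3.14, 3.14].

### API

Orientations are given as [roll, pitch, yaw] about the fixed x, y, z axes, in that order (R = Rz(yaw) Ry(pitch) Rx(roll)).
In Python, from bench import status, get_image, robot, search_frame, trace, landmark_of gives the robot as it stands.
- The arm moves only by the tool move_arm, never from a script. Its argument "series" is a list that holds one entry, the list of rows, each a list of 7 numbers: the shift along the tool's x, y, z in mm, then the turn, a rotation vector about the tool's x, y, z in rad, then the opening, from 0 (shut) to 1 (fully open). A call has 1 to 10 rows; each row shifts and turns the commanded pose from where the row before left it, along the tool's axes as they then stand; what a row does not reach is not made up. A row lasts 1/10 s, in which the tool goes at most 50 mm and 8.59 degrees, less where a joint would pass 70% of its speed; a pose out of reach is approached as far as the arm can. A call with a gripper value outside its range is refused whole. The fingers move at their own pace and stop on an object; "grip_force" is the grip in N (left out, the last holds). Time passes only in rows, so rows that do not move let the fingers close. It gives the time, the measured TCP pose, the force and the opening at its end, in the units of the state.
- status.read_state(): the state, without advancing time (a new reading comes with each control period).
- get_image(name): name is "scene" or "top"; returns a dict with "image" (480x640x3 uint8, blue, green, red), "range_z" (480x640 float32, m along the optical axis (not along the pixel's ray), 0 where there is no reading), "intrinsics" (3x3 intrinsics, pixels), "R" (3x3) and "t" (3): a world point X has camera coordinates R X + t. Camera axes: x right, y down, z forward; pixel columns grow to the right and rows downward; lengths in m; the calibration is good to about 2 mm. A picture is of the moment at which its call begins.
- robot.sign_off(): hands the job in, once; it reports no verdict.
Trained networks look in the newest picture that a camera, given by its name, has taken for a name from the list of things; names that differ only in an ending like _2 or _b are one class to them, and where a whole thing is asked for, a point or a joint stands for the part that bears it (a point fixed in the world has none). Each returns a list of dicts, best first, with "confidence" (0 to 1); they miss things now and then, are a little off and sometimes report something else, mostly with a low value. They report only what shows in the picture. A call takes as long as a camera call. They do not tell look-alikes from the thing itself.
- search_frame(camera, target): "location" ([x, y, z] in m, in the coordinates of the camera as it stood for that picture, good to about 4 mm: the middle of the surface that is visible of it).
- trace(camera, target): "region" (480x640 bool, what is visible of it).
- landmark_of(camera, target): "location" ([x, y, z] in m, in the coordinates of the camera as it stood for that picture, good to about 4 mm: a listed point, or the origin of a listed thing).
The state is a dict: "t": time; "qpos": joint angles; "dq": joint speeds; "joint_efforts": joint torques, N m; "tool_pos": TCP position; "eef_rot": TCP orientation; "ft_force": force on the tool from outside, world axes, zero at the start; "moment": the same for the moment, N m; "finger_gap": finger opening in m.
Only numpy, scipy, OpenCV 4.12 (cv2) and the standard library are available. Lean on these libraries where they do the work, as an engineer would, in place of code of your own. Each camera call takes 0.05 s, during which the arm holds its last target.

## Working session

There is one attempt and no reset: what is moved stays moved. The work goes in short steps, Python scripts to look and compute and a tool call to move; the robot and the scene stay as the last step left them, time stands still between calls to the robot, and variables do not carry over. Pictures are saved under pics/ and viewed, and the job is handed in when it is done.

Besides the shell and the picture viewer there is one more tool, called after "Call:" as name([rows], argument=value, ...), one row to a line, values as JSON. move_arm: Moves the arm, as the interface text tells. Its arguments: {"type":"object","properties":{"series":{"type":"array"},"grip_force":{"type":"number"}},"required":["series"]}

```bash
mkdir -p pics; cat > h.py <<'E'
import numpy as np,cv2
from bench import status,get_image,robot,search_frame,trace,landmark_of
def w(im,p): return im["R"].T@(np.array(p)-im["t"])
def cloud(im):
    z=im["range_z"];K=im["intrinsics"];v,u=np.mgrid[:480,:640]
    P=np.stack([(u-K[0,2])*z/K[0,0],(v-K[1,2])*z/K[1,1],z],-1)
    return (P-im["t"])@im["R"]
def px(im,X):
    c=im["R"]@np.array(X)+im["t"];q=im["intrinsics"]@c;return q[:2]/q[2]
E
python3 - <<'E'
from h import *
print(status.read_state())
for c in ["scene","top"]:
    im=get_image(c);cv2.imwrite(f"pics/{c}0.png",im["image"]);np.savez(f"{c}0.npz",**im)
    for n in ["notched_mid","base","key_top","plain_mid"]:
        for d in landmark_of(c,n): print(c,n,round(d["confidence"],2),w(im,d["location"]).round(3),px(im,w(im,d["location"])).round())
E
```

```text
{'t': 0.0, 'qpos': array([ 1.08111587,  0.46945064, -0.0486147 ,  1.53370165,  0.02412876,
        1.14101238, -0.08232753]), 'dq': array([-0.00038749,  0.00096357,  0.00144422,  0.00191021,  0.00095176,
       -0.0022161 , -0.00025428]), 'joint_efforts': array([ 8.22298043e-04, -5.07971978e+01, -8.05109041e-02, -2.36152089e+01,
       -6.13829191e-02,  3.80688719e-02,  1.93221790e-04]), 'tool_pos': array([ 0.29987731, -0.60404869,  0.22149005]), 'eef_rot': array([-3.13960959e+00,  9.11812704e-05,  4.60814456e-01]), 'ft_force': array([0.73002371, 0.43314452, 0.0676176 ]), 'moment': array([ 0.03664591,  0.05231634, -0.00740086]), 'finger_gap': 0.08694913804016072}
scene notched_mid 0.76 [ 0.499 -0.293  0.037] [216. 182.]
scene base 0.98 [ 0.57   0.046 -0.005] [308. 279.]
scene base 0.97 [ 0.351  0.055 -0.004] [363. 218.]
scene base 0.9 [0.677 0.361 0.001] [406. 396.]
scene key_top 0.9 [0.741 0.359 0.068] [393. 414.]
scene key_top 0.86 [0.645 0.041 0.069] [285. 285.]
scene key_top 0.65 [0.418 0.059 0.069] [352. 219.]
scene plain_mid 0.84 [0.454 0.307 0.042] [439. 291.]
top notched_mid 0.81 [ 0.495 -0.291  0.039] [441. 252.]
top base 0.97 [0.35  0.049 0.003] [292. 313.]
top base 0.76 [ 0.673  0.355 -0.001] [165. 176.]
top key_top 0.69 [0.419 0.061 0.072] [286. 284.]
top key_top 0.65 [0.647 0.036 0.069] [299. 183.]
top key_top 0.56 [0.741 0.358 0.072] [157. 140.]
top plain_mid 0.74 [0.573 0.044 0.005] [295. 218.]
top plain_mid 0.59 [0.453 0.31  0.039] [178. 268.]
```

View pics/scene0.png

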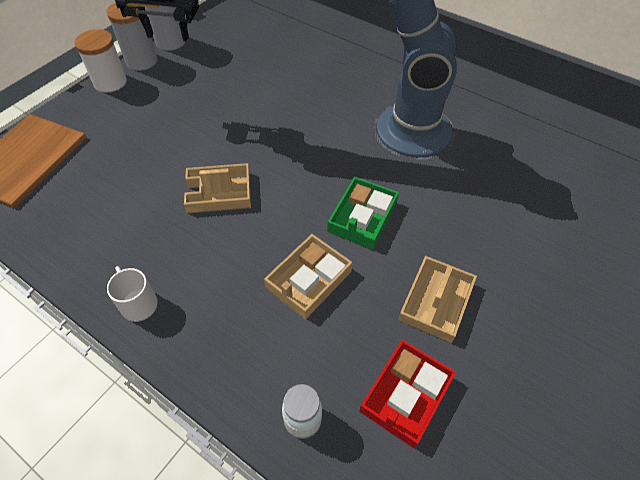

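View pics/top0.png

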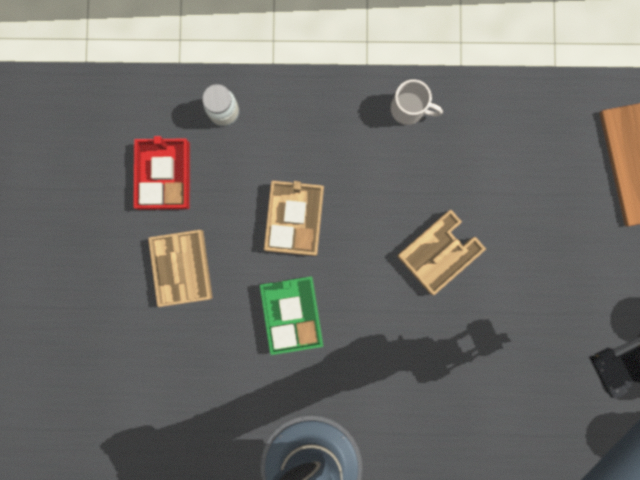

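The scene picture has notched tray (216,188), wood base (308,275) and plain tray (438,298), plus green (363,212) and red (407,392) look-alikes. Next I'll confirm with crops and measure the outlines.

```bash
python3 - <<'E'
from h import *
ims={c:dict(np.load(f"{c}0.npz")) for c in ["scene","top"]}
print({c:(-ims[c]["R"].T@ims[c]["t"]).round(3) for c in ims})
def fit(P,name,L=.16,W=.12):
    r=cv2.minAreaRect((P[:,:2]*1000).astype(np.float32)); print(name,len(P),[np.round(x,1) for x in r])
for c,im in ims.items():
    C=cloud(im)
    for nm,ctr,lo,hi in [("notched",(.497,-.292),.028,.042),("base",(.573,.044),.033,.046),("handle",(.497,-.292),.065,.09),("post",(.647,.038),.06,.08)]:
        m=(np.hypot(C[...,0]-ctr[0],C[...,1]-ctr[1])<(.115 if nm!="post" else .03))&(C[...,2]>lo)&(C[...,2]<hi)&(im["range_z"]>0)
        P=C[m]; 
        if len(P)>3: fit(P,c+" "+nm); print("  z",np.median(P[:,2]).round(4),"mean",P.mean(0).round(4))
a=cv2.resize(ims["top"]["image"][195:310,385:500],(400,400),interpolation=2)
b=cv2.resize(ims["scene"]["image"][150:230,170:270],(400,320),interpolation=2)
d=cv2.resize(ims["top"]["image"][165:270,245:350],(400,400),interpolation=2)
o=np.zeros((400,800,3),np.uint8);o[:,:400]=a;o[:,400:]=d
cv2.imwrite("pics/crop.png",o)
E
```

```text
{'scene': array([1.031, 0.393, 0.985]), 'top': array([ 0.43 , -0.003,  1.442])}
scene notched 814 [array([ 497.8, -293.3]), array([127.2, 161.2]), np.float64(41.3)]
  z 0.033 mean [ 0.5004 -0.2909  0.033 ]
scene base 721 [array([572. ,  47.3]), array([122.7, 163.1]), np.float64(84.8)]
  z 0.0383 mean [0.5757 0.0486 0.0382]
scene handle 213 [array([ 498.2, -292.6]), array([16. , 71.9]), np.float64(38.2)]
  z 0.0768 mean [ 0.499  -0.291   0.0752]
scene post 71 [array([643.9,  42. ]), array([15.7, 18.1]), np.float64(85.2)]
  z 0.0682 mean [0.6444 0.0423 0.068 ]
top notched 777 [array([ 496.4, -293.1]), array([120.8, 161.1]), np.float64(41.5)]
  z 0.0359 mean [ 0.4938 -0.2919  0.0356]
top base 888 [array([572.3,  47.6]), array([119.8, 160.9]), np.float64(84.9)]
  z 0.0381 mean [0.5626 0.0509 0.0383]
top handle 200 [array([ 496. , -292.6]), array([12.5, 71.8]), np.float64(41.6)]
  z 0.0803 mean [ 0.4961 -0.2918  0.0798]
top post 61 [array([642.7,  41.3]), array([16. , 17.7]), np.float64(81.9)]
  z 0.0706 mean [0.6421 0.0411 0.0707]
```

View pics/crop.png

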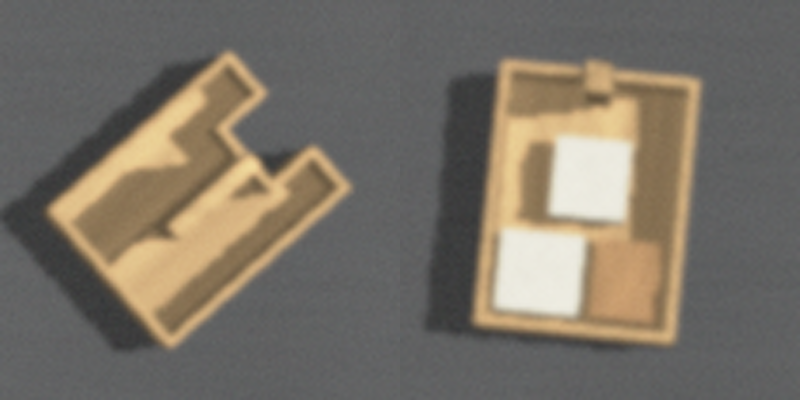

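Both crops agree with the description. The tray at top (441,252) has the U notch at (465,237), with its centre at (0.497,-0.293) and x axis at -48.5°. The wood base at top (295,218) has its post at (298,185), with its centre at (0.572,0.0475) and x axis at -5.1°. I'll grasp with tool yaw 131.5°, which is equivalent by a half turn.

Call:
move_arm([
  [[40,-24,0,0,0,0,0.7],[40,-24,0,0,0,0,0.7],[40,-24,0,0,0,0,0.7],[40,-24,0,0,0,0,0.7],[40,-24,0,0,0,0,0.7],[40,-24,0,0,0,0,0.7],[40,-24,0,0,0,0,0.7],[35,-23,0,0,0,0,0.7],[0,0,0,0,0,-0.14,0.7],[0,0,0,0,0,-0.14,0.7]],
], grip_force=30)

```text
t: 1.5
tool_pos: [0.4986, -0.2913, 0.2228]
eef_rot: [3.141, -0.0, 0.751]
ft_force: [-0.3, -0.7, 0.1]
finger_gap: 0.061
```

Call:
move_arm([
  [[0,0,0,0,0,-0.14,0.7],[0,0,0,0,0,-0.14,0.7],[0,0,0,0,0,-0.14,0.7],[0,0,0,0,0,-0.14,0.7],[0,0,0,0,0,-0.14,0.7],[0,0,0,0,0,-0.14,0.7],[0,0,0,0,0,-0.14,0.7],[0,0,0,0,0,-0.14,0.7],[0,0,0,0,0,0,0.7],[0,0,0,0,0,0,0.7]],
])

```text
t: 2.5
tool_pos: [0.4973, -0.2936, 0.2227]
eef_rot: [3.141, 0.0, 1.858]
ft_force: [-0.8, -0.9, -0.5]
finger_gap: 0.061
```

Call:
move_arm([
  [[0,0,0,0,0,-0.14,0.7],[0,0,0,0,0,-0.14,0.7],[0,0,0,0,0,-0.14,0.7],[0,0,30,0,0,-0.017,0.7],[0,0,40,0,0,0,0.7],[0,0,40,0,0,0,0.7],[0,0,0,0,0,0,0.7],[0,0,0,0,0,0,0.7]],
])

```text
t: 3.3
tool_pos: [0.4978, -0.2934, 0.113]
eef_rot: [3.141, -0.0, 2.297]
ft_force: [-0.1, 0.3, 0.8]
finger_gap: 0.0606
```

```bash
python3 - <<'E'
from h import *
s=status.read_state();print(s["tool_pos"],s["eef_rot"],s["qpos"].round(2))
im=get_image("scene");cv2.imwrite("pics/s1.png",cv2.resize(im["image"][90:260,120:320],(800,680)) [:600])
E
```

```text
[ 0.49776356 -0.29336669  0.11296404] [ 3.14147362e+00 -3.47197145e-04  2.29686367e+00] [ 0.83  0.48 -0.49  1.86  0.28  0.88  0.93]
```

View pics/s1.png

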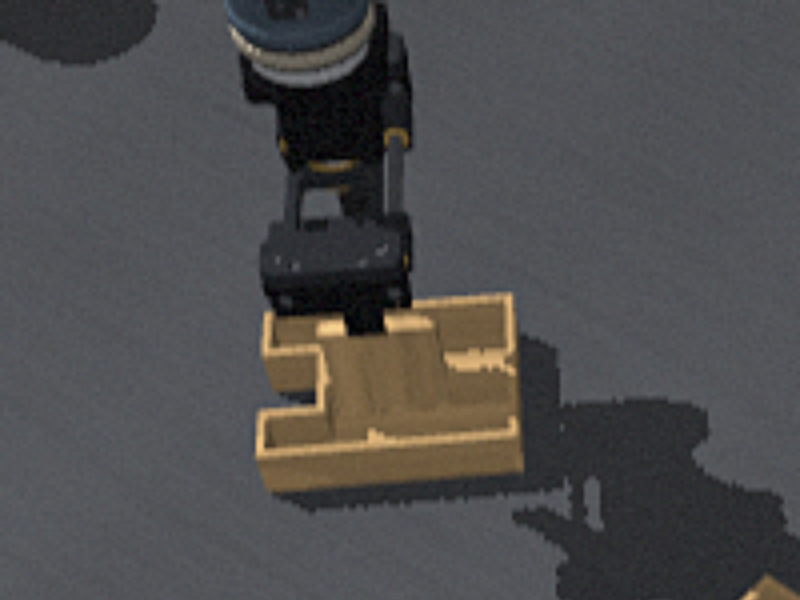

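The fingers sit above the handle, which shows around (390,370) in the crop, and line up with it. Descend 71 mm and close.

Call:
move_arm([
  [[0,0,25,0,0,0,0.7],[0,0,25,0,0,0,0.7],[0,0,21,0,0,0,0.7],[0,0,0,0,0,0,0.7],[0,0,0,0,0,0,0],[0,0,0,0,0,0,0],[0,0,0,0,0,0,0],[0,0,0,0,0,0,0],[0,0,0,0,0,0,0],[0,0,0,0,0,0,0]],
], grip_force=40)

```text
t: 4.35
tool_pos: [0.4975, -0.2935, 0.0418]
eef_rot: [3.142, 0.0, 2.298]
ft_force: [-0.6, -0.3, -0.5]
finger_gap: 0.0211
```

Call:
move_arm([
  [[0,0,0,0,0,0,0],[0,0,0,0,0,0,0],[0,0,0,0,0,0,0],[0,0,0,0,0,0,0]],
])

```text
t: 4.75
tool_pos: [0.497, -0.2938, 0.0416]
eef_rot: [-3.141, -0.0, 2.297]
ft_force: [-1.9, -0.7, 2.4]
finger_gap: 0.0115
```

Gripped at 11.5 mm, against a 12 mm handle. Lift 100 mm.

Call:
move_arm([
  [[0,0,-10,0,0,0,0],[0,0,-20,0,0,0,0],[0,0,-25,0,0,0,0],[0,0,-25,0,0,0,0],[0,0,-20,0,0,0,0],[0,0,0,0,0,0,0],[0,0,0,0,0,0,0],[0,0,0,0,0,0,0]],
])

```text
t: 5.55
tool_pos: [0.4963, -0.2929, 0.14]
eef_rot: [-3.141, -0.003, 2.298]
ft_force: [0.7, -0.4, -3.6]
finger_gap: 0.0118
```

```bash
python3 - <<'E'
from h import *
s=status.read_state();p=s["tool_pos"];y=s["eef_rot"][2];print(p,s["eef_rot"])
d=np.array([.572,.0475])-p[:2]
print("tool shift mm",1000*(d[0]*np.cos(y)+d[1]*np.sin(y)),1000*(d[0]*np.sin(y)-d[1]*np.cos(y)),"dyaw",np.deg2rad(174.9)-y)
E
```

```text
[ 0.49629134 -0.29288286  0.14001699] [-3.14071934e+00 -2.81539740e-03  2.29792072e+00]
tool shift mm 203.97091341178262 282.821774674929 dyaw 0.7546601434207951
```

Call:
move_arm([
  [[10,14,0,0,0,0,0],[20,28,0,0,0,0,0],[24,33,0,0,0,0,0],[24,33,0,0,0,0,0],[24,33,0,0,0,0,0],[24,33,0,0,0,0,0],[24,33,0,0,0,0,0],[24,33,0,0,0,0,0],[20,28,0,0,0,0,0],[10,15,0,0,0,0,0]],
])

```text
t: 6.55
tool_pos: [0.5724, 0.0531, 0.1409]
eef_rot: [3.14, -0.003, 2.304]
ft_force: [0.4, 0.1, -3.7]
finger_gap: 0.0118
```

Call:
move_arm([
  [[0,0,0,0,0,-0.075,0],[0,0,0,0,0,-0.11,0],[0,0,0,0,0,-0.13,0],[0,0,0,0,0,-0.13,0],[0,0,0,0,0,-0.13,0],[0,0,0,0,0,-0.11,0],[0,0,0,0,0,-0.07,0],[0,0,0,0,0,0,0],[0,0,0,0,0,0,0],[0,0,0,0,0,0,0]],
])

```text
t: 7.55
tool_pos: [0.5729, 0.0475, 0.1412]
eef_rot: [-3.142, -0.001, 3.052]
ft_force: [-0.5, -0.4, -4.1]
finger_gap: 0.0117
```

```bash
cat > chk.py <<'E'
from h import *
import sys
s=status.read_state();p=s["tool_pos"];y=s["eef_rot"][2];print(p,s["eef_rot"],np.rad2deg(y),s["finger_gap"],s["ft_force"])
im=get_image("scene");C=cloud(im)
cv2.imwrite(f"pics/{sys.argv[1]}.png",cv2.resize(im["image"][170:350,190:430],(800,600),interpolation=2))
it=get_image("top");D=cloud(it)
cv2.imwrite(f"pics/{sys.argv[1]}t.png",cv2.resize(it["image"][140:290,200:400],(800,600),interpolation=2))
for c,m in (("scene",im),("top",it)):
    for n in ["notched_mid","base","key_top"]:
        for d in landmark_of(c,n): print(c,n,round(d["confidence"],2),w(m,d["location"]).round(3))
E
python3 chk.py c1
```

```text
[0.57292369 0.04748719 0.1412201 ] [-3.14158205e+00 -6.25227192e-04  3.05221367e+00] 174.8789612937503 0.01171744490676778 [-0.45696928 -0.35231487 -4.06933168]
scene notched_mid 0.9 [0.574 0.051 0.138]
scene base 0.82 [0.674 0.356 0.004]
scene base 0.66 [ 0.57   0.044 -0.006]
scene base 0.66 [ 0.35   0.053 -0.003]
scene key_top 0.81 [0.644 0.044 0.069]
scene key_top 0.58 [0.744 0.359 0.071]
top base 0.96 [0.672 0.357 0.   ]
top base 0.65 [0.349 0.046 0.007]
top key_top 0.88 [0.74  0.354 0.072]
top key_top 0.81 [0.42  0.06  0.068]
```

View pics/c1.png

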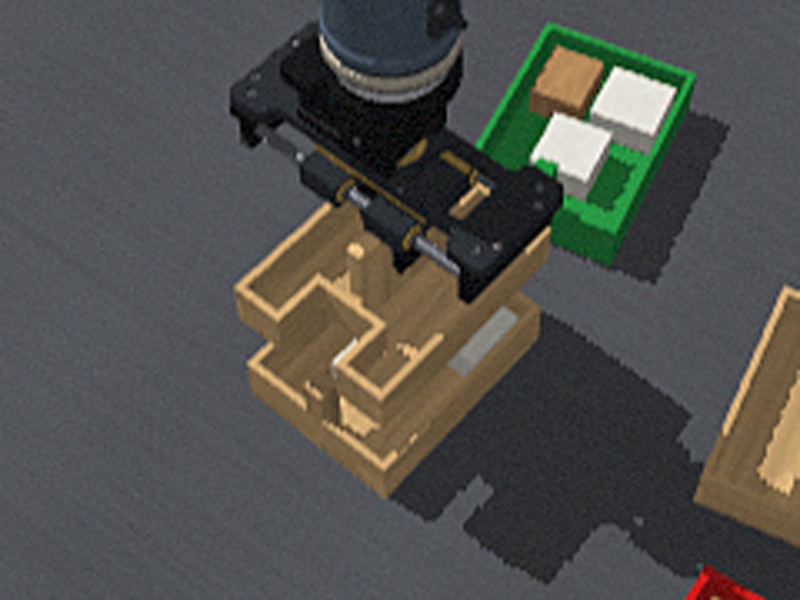

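View pics/c1t.png

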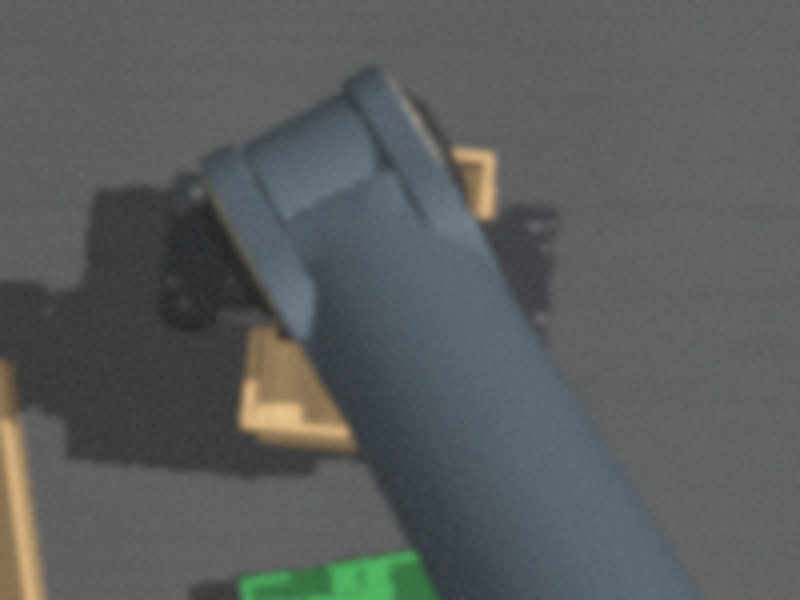

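The notch (crop about 340,330) faces the post (325,395), and the outlines line up. Lower it.

Call:
move_arm([
  [[0,0,10,0,0,0,0],[0,0,15,0,0,0,0],[0,0,15,0,0,0,0],[0,0,9,0,0,0,0],[0,0,4,0,0,0,0],[0,0,0,0,0,0,0],[0,0,0,0,0,0,0]],
])

```text
t: 8.65
tool_pos: [0.5736, 0.0473, 0.0888]
eef_rot: [3.141, 0.001, 3.053]
ft_force: [-0.4, 0.3, -3.1]
finger_gap: 0.0116
```

```bash
python3 chk.py c2; python3 - <<'E'
from h import *
im=get_image("scene");C=cloud(im)
m=(np.hypot(C[...,0]-.572,C[...,1]-.047)<.12)&(C[...,2]>.068)&(C[...,2]<.086)&(im["range_z"]>0)
P=C[m];P=P[P[:,0]>.5]
r=cv2.minAreaRect((P[:,:2]*1000).astype(np.float32));print(r,len(P),np.percentile(P[:,2],[5,50,95]))
E
```

```text
[0.57363741 0.0473115  0.0887971 ] [3.14131009e+00 6.98371816e-04 3.05299827e+00] 174.9239158006152 0.011637876896474365 [-0.37940768  0.31222444 -3.11889409]
scene notched_mid 0.75 [0.574 0.05  0.086]
scene base 0.91 [ 0.572  0.047 -0.004]
scene base 0.7 [0.675 0.36  0.001]
scene base 0.68 [ 0.351  0.053 -0.002]
scene key_top 0.96 [0.641 0.041 0.067]
scene key_top 0.83 [0.742 0.358 0.065]
scene key_top 0.59 [0.418 0.06  0.067]
scene key_top 0.36 [0.575 0.052 0.087]
top base 0.81 [0.349 0.047 0.007]
top base 0.63 [0.671 0.356 0.003]
top key_top 0.96 [0.74  0.36  0.072]
top key_top 0.95 [0.421 0.058 0.07 ]
((575.474609375, 48.234588623046875), (122.49701690673828, 160.63302612304688), 85.03257751464844) 935 [0.06902252 0.07861451 0.08369261]
```

View pics/c2.png

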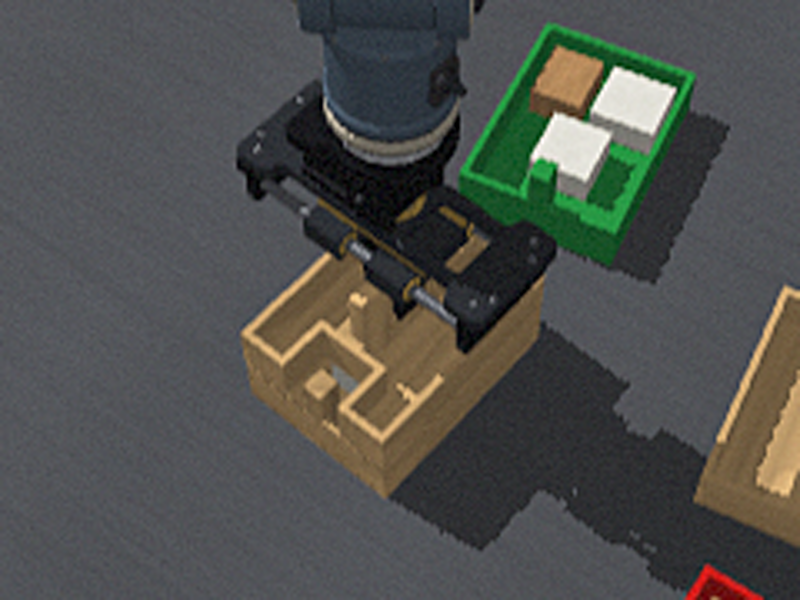

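The post stands in the notch (320,385), with about 6 mm left to go. I'll nudge the tray 2 mm back in world x and ease it down.

Call:
move_arm([
  [[2,0,0,0,0,0,0],[0,0,2,0,0,0,0],[0,0,2,0,0,0,0],[0,0,1,0,0,0,0],[0,0,1,0,0,0,0],[0,0,0,0,0,0,0],[0,0,0,0,0,0,0]],
])

```text
t: 9.8
tool_pos: [0.5713, 0.0472, 0.0825]
eef_rot: [-3.142, 0.0, 3.053]
ft_force: [-0.4, -0.1, -3.2]
finger_gap: 0.0118
```

Call:
move_arm([
  [[0,0,0.5,0,0,0,0],[0,0,0.5,0,0,0,0],[0,0,0.5,0,0,0,0],[0,0,0,0,0,0,0],[0,0,0,0,0,0,0]],
])

```text
t: 10.3
tool_pos: [0.5713, 0.0473, 0.0816]
eef_rot: [-3.141, 0.0, 3.053]
ft_force: [-2.0, -0.8, 3.5]
finger_gap: 0.0121
```

The tray is in contact with the rim: the vertical force went from -3.2 to +3.5 N. Release.

Call:
move_arm([
  [[0,0,0,0,0,0,0.6],[0,0,0,0,0,0,0.6],[0,0,0,0,0,0,0.6],[0,0,0,0,0,0,0.6],[0,0,0,0,0,0,0.6],[0,0,0,0,0,0,0.6],[0,0,0,0,0,0,0.6],[0,0,0,0,0,0,0.6]],
])

```text
t: 11.1
tool_pos: [0.5713, 0.0473, 0.081]
eef_rot: [-3.142, 0.0, 3.053]
ft_force: [0.0, 0.3, -0.0]
finger_gap: 0.052
```

Call:
move_arm([
  [[0,0,-10,0,0,0,0.6],[0,0,-20,0,0,0,0.6],[0,0,-30,0,0,0,0.6],[0,0,-40,0,0,0,0.6],[0,0,-40,0,0,0,0.6],[30,0,-30,0,0,0,0.6],[45,0,0,0,0,0,0.6],[45,0,0,0,0,0,0.6],[45,0,0,0,0,0,0.6],[0,0,0,0,0,0,0.6]],
])

```text
t: 12.1
tool_pos: [0.4015, 0.0624, 0.251]
eef_rot: [-3.135, -0.001, 3.055]
ft_force: [0.7, 0.5, 0.2]
finger_gap: 0.0522
```

```bash
python3 chk.py c3; python3 - <<'E'
from h import *
for c in ("scene","top"):
    im=get_image(c);C=cloud(im)
    for nm,lo,hi in (("rim",.068,.082),("handle",.108,.128)):
        m=(np.hypot(C[...,0]-.572,C[...,1]-.047)<.12)&(C[...,2]>lo)&(C[...,2]<hi)&(im["range_z"]>0)
        P=C[m]
        if len(P)<10: print(c,nm,len(P));continue
        r=cv2.minAreaRect((P[:,:2]*1000).astype(np.float32));print(c,nm,r,len(P),np.percentile(P[:,2],[5,50,95]))
        if nm=="rim":
            P=P[P[:,2]>.071];print("plane",np.linalg.lstsq(np.c_[P[:,:2]-[.572,.047],np.ones(len(P))],P[:,2],rcond=None)[0])
E
```

```text
[0.40148006 0.06242458 0.25097578] [-3.13472471e+00 -1.11997044e-03  3.05501761e+00] 175.03961528315426 0.05223964218158836 [0.73416289 0.46016177 0.19578259]
scene notched_mid 0.97 [0.573 0.052 0.078]
scene notched_mid 0.53 [ 0.57   0.048 -0.004]
scene base 0.94 [0.677 0.357 0.003]
scene base 0.77 [ 0.569  0.046 -0.004]
scene base 0.56 [ 0.35   0.052 -0.002]
scene key_top 0.84 [0.418 0.058 0.071]
scene key_top 0.8 [0.744 0.361 0.07 ]
scene key_top 0.73 [0.644 0.04  0.069]
top notched_mid 0.57 [0.57  0.049 0.081]
top base 0.67 [0.348 0.049 0.004]
top base 0.66 [0.673 0.355 0.001]
top key_top 0.82 [0.642 0.036 0.067]
top key_top 0.8 [0.741 0.358 0.07 ]
scene rim ((572.2256469726562, 48.40644836425781), (122.71208953857422, 162.88255310058594), 85.35562133789062) 1075 [0.06859806 0.07329426 0.07719503]
plane [-0.00050129  0.001687    0.07411247]
scene handle ((572.732666015625, 48.87763595581055), (13.275177955627441, 73.58390808105469), 84.4743881225586) 229 [0.10975895 0.11775662 0.12119051]
top rim ((572.0707397460938, 48.83074951171875), (120.45085144042969, 160.735595703125), 84.78282165527344) 801 [0.07047988 0.07579597 0.08029028]
plane [-0.00544884 -0.00069271  0.07607375]
top handle ((571.9984741210938, 48.5792121887207), (12.161351203918457, 72.2996826171875), 84.57736206054688) 187 [0.11584129 0.12098997 0.12500376]
```

View pics/c3.png

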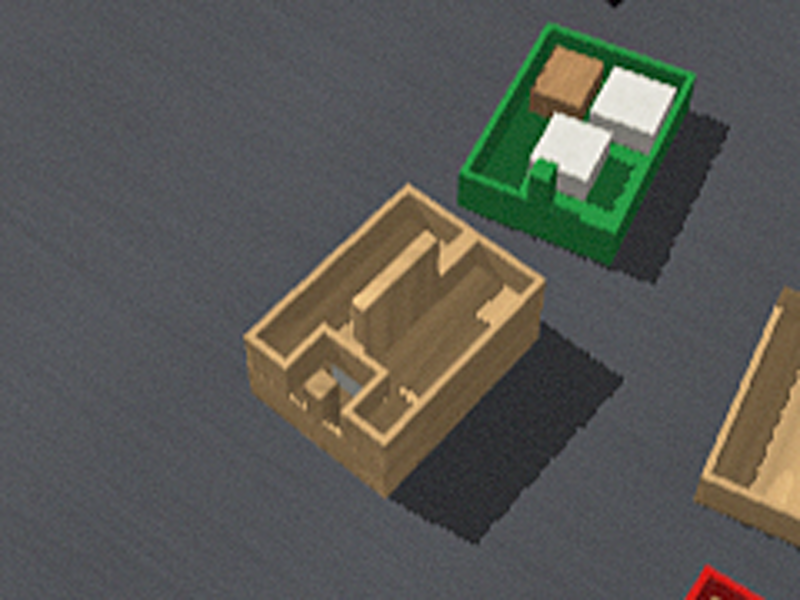

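The tray sits flat and square at (0.572, 0.049), with its rim at about 75 mm, no tilt, and the post (320,385) in the notch.

```bash
python3 -c "
from bench import robot;print(robot.sign_off())"
```

```text
the job is handed in; nothing more can be done
None
```

I stacked the notched tray on the wooden base with the post standing in the notch, then let go, backed the arm clear and handed the job in. I gripped the tray by its handle, lifted it about 100 mm, turned it about 43° and eased it down until the rim took the load. The robot's clock stood at about 12.1 s of the 40 s after the last move.

**Position:** the last pictures put the tray's centre within about 2 mm of the base's centre, with the long axes within about 0.5°.

**Height and tilt:** the two cameras put its rim at 74–76 mm (75 mm expected), with tilt under 0.4°. The detector put the centre point at 78–81 mm (80 mm expected).

**Clear of the tray:** the fingers are open and the tool is at 0.25 m height, about 0.17 m behind the stack.

I never went near the plain tray or the green and red look-alikes, but I did not measure the plain tray again at the end. One detector reading disagreed: a low-confidence second "notched_mid" at the base's own origin, which I took to be a false report. No other check failed.

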